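# Index the vial turntable to the lamp

## Task

Turn the vial turntable one station so that the tall corked vial stands in front of the little lamp: pull the spring plunger's knob straight up to free the table, swing the table towards the lamp, and let the plunger drop fully home into the next hole so that the table is locked again. The hole has to be felt for: stop as soon as the pin catches, never push hard against the pin, and let go of the knob without disturbing the jar, the vial rack or the spatula.

Things in the scene. Friction and masses are not known exactly. Their poses are not given: they have to be found in the camera images.
- base: The turntable's fixed base: a grey round plate 304 mm across, 12 mm thick, bolted to the bench. Origin on the turntable's vertical spindle axis, at bench height; z up; its -x direction points from the spindle to the place where the knob stands at the start, its +x to where the tall corked vial stands at the start.
- stage (a joint): Angle of the turntable's aluminium stage about the spindle, rad: 0 at the start (locked in the middle hole), positive counter-clockwise from above, end stops at +-0.94. A disc 196 mm across, top 45 mm above the bench, with five vials; its arm, 36 mm wide, top 46 mm above the bench, carries the plunger 120 mm from the spindle. Turns freely (about 1 N at the knob) and stays where left.
- seg_mid: Middle one of three steel index segments on the base under the stage's arm, flat tops 32 mm above the bench, each with one 13 mm hole at 120 mm from the spindle. Middle hole: stage angle 0. The side segments are clamped by hand: each side hole lies anywhere from 0.48 to 0.78 rad from the middle one, different each time, not measured. Origin on the spindle axis at bench height.
- plunger (a joint): How far the plunger is pulled up, m: 0 fully home in a hole, about 0.009 with the pin riding on the top of the segments between holes, end stop at 0.014. The spring pulls down with 5 N at 0, 9 N at 0.009, 11 N at 0.014.
- pin: Steel plunger pin under the knob, 10 mm thick, round lower end. Origin at that end, 9 mm below the segments' tops when home. With the knob caged loosely or let go between holes, the spring presses the pin on the segments and it drops in by itself when moved slowly over a hole; the stage is then locked, with 1.5 mm of play each way. More than 45 N on the pin would damage it.
- knob (a point): Centre of the plunger's plain round black knob (26 mm diameter, 34 mm tall, upright), 120 mm from the spindle and 83.5 mm above the bench while the plunger is home; it rises with the plunger and turns with the stage. Below it is a barrel 18 mm across whose top is 2.5 mm under the knob. Axes are the stage's: x points to the spindle at every angle of the stage.
- tall_vial (a point): Centre of the only tall, corked vial (28 mm across at the cork, 111 mm tall), fixed in the stage 68 mm from the spindle, diametrically opposite the knob; the other four vials are short and open.
- lamp: Little lamp with a round white head on a thin post, 130 mm tall, foot 64 mm across, fixed to the bench 188 mm from the spindle, on the far side of the turntable from the knob, 0.63 rad to the left or to the right of where the tall vial stands at the start (it differs). Origin at the middle of its foot.
- jar: Lidded jar, 60 mm across, 85 mm tall, loose, at the other side from the lamp. Origin under its centre. Leave alone.
- rack: Wooden vial rack 160 x 60 mm, 103 mm tall with its vials, loose beside the turntable. Origin under its centre. Leave alone.
- spatula: Small spatula, 170 mm long, lying on the bench. Leave alone.

How it is judged:
By the outcome, as a careful person would: the job done as asked, in the order asked, and still so for the second after the job is handed in, with the robot touching nothing.
It also fails if it takes over 58 s, if anything falls off the work surface, if the arm or the gripper's body presses on something with over 40 N, if the wrist force passes 120 N, or if a joint passes its speed limit or range.

## Robot

A 6-joint arm with a two-finger parallel gripper is mounted at the origin on the work surface. World frame = base frame: x ahead of the robot, y to its left, z up, the work surface at z = 0. Lengths are in mm, angles in rad, forces in N, time in s.
With the tool pointing down it reaches from about 350 to 875 mm from the base axis. Payload 4.2 kg.
Tool frame: the origin (TCP) lies at the very end of the fingers, on their centre line; the grasp point (between the pads) lies 19 mm behind it; z points along the fingers, y is the direction in which the jaws open and shut (so a half turn about z gives the same grasp; the last joint's range is limited). The gripper opens to 85 mm and grips with 20 to 120 N. Pads are 22 mm wide; open, the fingers measure 114 mm over their backs; the gripper's body (76 mm by 85 mm) begins 54 mm behind the grasp point. The pads swing forward as they close: fully open they stand 13 mm farther back than shut.
Start: joints at [1.509, 0.385, 0.008, 0, -1.194, -0.259], TCP at [197.046, 593.104, 231.312] pointing down, gripper open.
Joint ranges: [-3.14, 3.14], [-1.21, 2.06], [-1.07, 1.41], [-3.16, 2.05], [-2.99, -0.16], [-3.1, 3.1]. Speed limits (rad/s): [2.79, 2.79, 3.14, 3.14, 3.14, 3.14].

## Interface

Orientations are given as a unit quaternion [x, y, z, w].
In Python, from bench import arm, optics, job gives the robot as it stands.
- The arm moves only by the tool send_rows, never from a script. Its argument "steps" is a list that holds one entry, the list of rows, each a list of 5 numbers: the shift along the tool's x, y, z in cm, then the turn about the tool's z in rad, then the opening, from 0 (shut) to 1 (fully open). A call has 1 to 10 rows; each row shifts and turns the pose as measured when the row begins, along the tool's axes as they then stand; what a row does not reach is not made up. A row lasts 1/12 s, in which the tool goes at most 41.7 mm and 7.16 degrees, less where a joint would pass 70% of its speed; a pose out of reach is approached as far as the arm can. A call with a gripper value outside its range is refused whole. The fingers move at their own pace and stop on an object; the grip force is fixed at half the most. Time passes only in rows, so rows that do not move let the fingers close. It gives the time, the measured TCP pose, the force and the opening at its end, in the units of the state.
- arm.read_state(): the state, without advancing time (a new reading comes with each control period).
- optics.get_image(name): name is "scene" or "top" or "wrist"; returns (picture, depth): 420x560x3 uint8, blue, green, red; 420x560 float32, mm along the optical axis (not along the pixel's ray), 0 where there is no reading.
- optics.get_calibration(name): a dict with "K" (3x3 intrinsics, pixels), "rvec" (rotation vector, rad) and "tvec" (3), from world to camera coordinates, as OpenCV has them; the wrist camera has in their place "hand_eye" (4x4, takes a point from camera to tool coordinates, whose origin is the TCP and whose axes are the flange's). Camera axes: x right, y down, z forward; pixel columns grow to the right and rows downward; lengths in mm; the calibration is good to about 2 mm. A picture is of the moment at which its call begins: read the wrist's pose just before it. get_calibration takes no time and is no camera call.
- job.job_done(): hands the job in, once; it reports no verdict.
The state is a dict: "clock": time; "joints": joint angles; "joint_vel": joint speeds; "joint_efforts": joint torques, N m; "position": TCP position; "ee_rot": TCP orientation; "contact_force": force on the tool from outside, world axes, zero at the start; "wrist_torque": the same for the moment, N m; "gripper_width": finger opening in mm.
Only numpy, scipy, OpenCV 4.12 (cv2) and the standard library are available. Lean on these libraries where they do the work, as an engineer would, in place of code of your own. Each camera call takes 0.05 s, during which the arm holds its last target. There are 200 camera calls.

## Working session

There is one attempt and no reset: what is moved stays moved. The work goes in short steps, Python scripts to look and compute and a tool call to move; the robot and the scene stay as the last step left them, time stands still between calls to the robot, and variables do not carry over. Pictures are saved under pics/ and viewed, about 8 in all and at most 12, crops included, and the job is handed in when it is done.

Besides the shell and the picture viewer there is one more tool, called after ">>>" by a JSON object that holds its "fn" and its "kwargs". send_rows: Moves the arm, as the interface text tells. Its arguments: {"type":"object","properties":{"steps":{"type":"array","items":{"type":"array","items":{"type":"array","items":{"type":"number"}}}}},"required":["steps"]}

```bash
mkdir -p pics; ls; python3 - <<'E'
from bench import arm, optics
import cv2, numpy as np
print(arm.read_state())
for n in ("scene","top"):
    p,d=optics.get_image(n); cv2.imwrite(f"pics/{n}0.png",p); np.save(f"pics/{n}0d.npy",d)
    print(n,optics.get_calibration(n))
print(optics.get_calibration("wrist"))
E
```

```text
pics
{'clock': 0.0, 'joints': array([ 1.50863170e+00,  3.85568519e-01,  6.65782846e-03, -5.07871702e-04,
       -1.19398394e+00, -2.58604294e-01]), 'joint_vel': array([-1.16850166e-03, -5.69006273e-04, -5.79493126e-05, -4.87957249e-04,
       -1.33279194e-03, -6.38940675e-04]), 'joint_efforts': array([ 6.44221673e-04, -3.92290056e+01,  1.88405228e+01,  4.18619648e+00,
       -4.59777730e-03, -5.55921517e-06]), 'position': array([196.85420059, 592.59239829, 230.22555708]), 'ee_rot': array([ 9.87150422e-01, -1.59790135e-01, -1.32002815e-04,  1.06723846e-03]), 'contact_force': array([-0.24167793,  0.51391059, -0.10480872]), 'wrist_torque': array([ 0.00859283,  0.00685857, -0.00237722]), 'gripper_width': 85.04725784288932}
scene {'K': array([[495.25819916,   0.        , 275.78080597],
       [  0.        , 495.25819916, 210.73733673],
       [  0.        ,   0.        ,   1.        ]]), 'rvec': array([ 2.28637729,  0.62826946, -0.26287143]), 'tvec': array([-558.74415151, -129.25304967, 1314.31361565])}
top {'K': array([[508.18790341,   0.        , 282.36730873],
       [  0.        , 508.18790341, 212.78266985],
       [  0.        ,   0.        ,   1.        ]]), 'rvec': array([ 2.21496952, -2.17702636,  0.07389992]), 'tvec': array([  29.51087135,  602.58721746, 1265.7435237 ])}
{'K': array([[314.79928961,   0.        , 275.28190971],
       [  0.        , 314.79928961, 205.92045321],
       [  0.        ,   0.        ,   1.        ]]), 'hand_eye': array([[-2.33048525e-04, -9.57246996e-01, -2.89271732e-01,
         7.29206788e+01],
       [ 9.99999817e-01, -6.14810877e-05, -6.02187758e-04,
        -1.44821052e+00],
       [ 5.58657681e-04, -2.89271819e-01,  9.57246835e-01,
        -1.42312726e+02],
       [ 0.00000000e+00,  0.00000000e+00,  0.00000000e+00,
         1.00000000e+00]])}
```

View pics/top0.png

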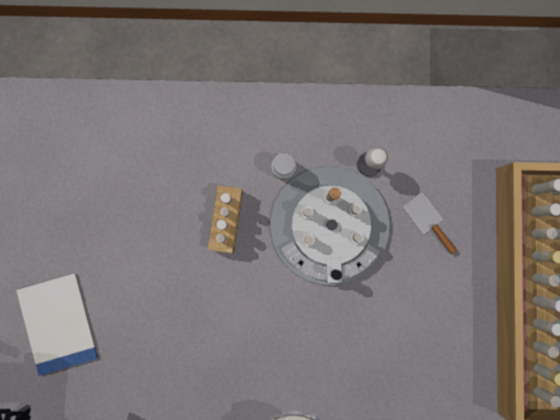

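View pics/scene0.png

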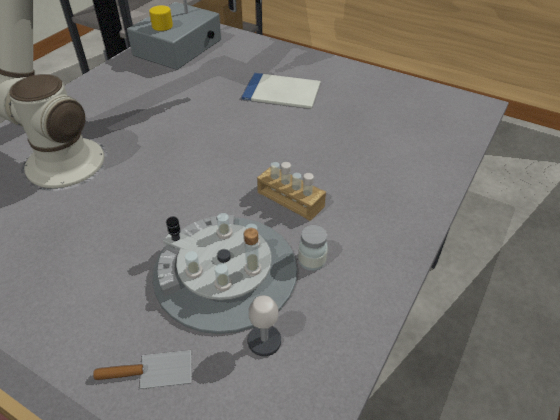

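The top view shows the knob at (336,274), cork at (335,193), spindle cap at (332,225), lamp at about (372,162) on the right, jar at (284,165), and rack at (226,218). The left segment hole is at about (301,263). The vial must go right in the image, which is clockwise, so the knob swings left.

```bash
cat > h.py <<'E'
import numpy as np, cv2
from bench import arm, optics
from scipy.spatial.transform import Rotation as R
def ext(n):
    c=optics.get_calibration(n); return c["K"],R.from_rotvec(c["rvec"]).as_matrix(),c["tvec"]
def cast(K,Rm,t,uv,z):
    d=Rm.T@np.linalg.solve(K,np.array([*uv,1.])); o=-Rm.T@t
    return o+d*(z-o[2])/d[2]
def wext(s):
    c=optics.get_calibration("wrist"); H=c["hand_eye"]
    Rt=R.from_quat(s["ee_rot"]).as_matrix()
    Rc=Rt@H[:3,:3]; o=s["position"]+Rt@H[:3,3]
    return c["K"],Rc.T,-Rc.T@o
E
python3 - <<'E'
from h import *
p=cv2.imread("pics/top0.png"); d=np.load("pics/top0d.npy"); c=ext("top")
g=p.max(2)
def blob(m,uv,r):
    w=np.zeros_like(m,np.uint8); u,v=uv; w[v-r:v+r+1,u-r:u+r+1]=1
    n,l,st,ce=cv2.connectedComponentsWithStats((m&(w>0)).astype(np.uint8))
    k=1+np.argmax(st[1:,4]); return ce[k],st[k]
for nm,m,uv,r,z in [("knob",g<40,(336,274),9,100.5),("cap",g<60,(332,225),8,65),("hole",g<70,(301,263),5,32),("holeR",g<70,(360,264),5,32)]:
    ce,st=blob(m,uv,r); u,v=ce.astype(int)
    dd=d[v,u]; K,Rm,t=c
    P=Rm.T@(np.linalg.solve(K,[*ce,1])*dd-t)
    print(nm,ce,st,cast(*c,ce,z).round(1),"depthpt",P.round(1))
hsv=cv2.cvtColor(p,cv2.COLOR_BGR2HSV)
ce,st=blob((hsv[...,1]>130)&(hsv[...,2]>80),(335,193),9); print("cork",ce,st,cast(*c,ce,111).round(1))
# base ring: fit circle by edge on 12 mm plane using depth height
K,Rm,t=c; v,u=np.mgrid[:420,:560]
X=(np.stack([u,v,np.ones_like(u)],-1)@np.linalg.inv(K).T*d[...,None]-t)@Rm
z=X[...,2]; print("bench z",np.median(z[100:130,100:200]))
for nm,uv,r in [("lamp",(372,162),16),("jar",(284,165),16),("rack",(226,218),36)]:
    w=X[uv[1]-r:uv[1]+r,uv[0]-r:uv[0]+r].reshape(-1,3); q=w[w[:,2]>40]; print(nm,q.min(0).round(),q.max(0).round())
m=(abs(z-12)<5); m[:160]=0;m[290:]=0;m[:,:262]=0;m[:,398:]=0
cn=max(cv2.findContours(m.astype(np.uint8),0,2)[0],key=cv2.contourArea); print("base",cv2.minEnclosingCircle(cn), cast(*c,cv2.minEnclosingCircle(cn)[0],12))
cv2.imwrite("pics/top_crop.png",cv2.resize(p[140:310,250:420],None,fx=3.5,fy=3.5,interpolation=cv2.INTER_CUBIC))
E
```

```text
knob [335.93220339 274.3559322 ] [332 271   9   8  59] [454.6 -87.5 100.5] depthpt [454.5 -87.7  98.9]Traceback (most recent call last):
  File "<stdin>", line 9, in <module>
  File "<stdin>", line 7, in blob
    return _wrapfunc(a, 'argmax', axis=axis, out=out, **kwds)
    return bound(*args, **kwds)
ValueError: attempt to get argmax of an empty sequence
```

```bash
python3 - <<'E'
from h import *
p=cv2.imread("pics/top0.png"); d=np.load("pics/top0d.npy"); c=ext("top")
g=p.max(2)
K,Rm,t=c; v,u=np.mgrid[:420,:560]
X=(np.stack([u,v,np.ones_like(u)],-1)@np.linalg.inv(K).T*d[...,None]-t)@Rm
z=X[...,2]; print("bench z",np.median(z[100:130,100:200]))
def blob(nm,m,uv,r,zz):
    w=np.zeros(m.shape,bool); a,b=uv; w[b-r:b+r+1,a-r:a+r+1]=1; w&=m
    if w.any():
        ce=np.array([u[w].mean(),v[w].mean()]); print(nm,ce,w.sum(),cast(*c,ce,zz).round(1),"z",np.median(z[w]))
blob("cap",g<100,(332,225),7,np.median(z[223:228,330:335]))
blob("hole",g<75,(301,263),4,32); blob("holeR",g<75,(360,264),4,32)
hsv=cv2.cvtColor(p,cv2.COLOR_BGR2HSV)
blob("cork",(hsv[...,1]>130)&(hsv[...,2]>80),(335,193),9,111)
for nm,uv,r in [("lamp",(372,162),16),("jar",(284,165),16),("rack",(226,218),36)]:
    w=X[uv[1]-r:uv[1]+r,uv[0]-r:uv[0]+r].reshape(-1,3); q=w[w[:,2]>40]; print(nm,q.min(0).round(),q.max(0).round())
m=(z>7)&(z<150); m[:,:268]=0;m[:,395:]=0; m[:164]=0; m[290:]=0
cn=max(cv2.findContours(m.astype(np.uint8),0,2)[0],key=cv2.contourArea); e=cv2.minEnclosingCircle(cn); print("base",e,cast(*c,e[0],12))
cv2.imwrite("pics/top_crop.png",cv2.resize(p[140:310,250:420],None,fx=3.5,fy=3.5,interpolation=cv2.INTER_CUBIC))
E
```

```text
bench z 0.175140512906517
cap [331.18888889 224.43333333] 90 [573.1 -79.4  59.3] z 58.49509549295826
hole [300.61538462 262.38461538] 13 [478.6  -7.4  32. ] z 15.160660612395601
holeR [358.33333333 264.25      ] 12 [ 476.3 -150.9   32. ] z 12.06121384109315
cork [332.4 197.2] 5 [635.2 -76.1 111. ] z 153.8245623794434
lamp [ 527. -205.   88.] [ 757.   51. 1298.]
jar [527.  11.  41.] [ 743.   68. 1298.]
rack [502.  51.  41.] [ 666.  221. 1298.]
base ((329.7241516113281, 225.8275909423828), 60.2043571472168) [571.30268089 -80.68699645  12.        ]
```

View pics/top_crop.png

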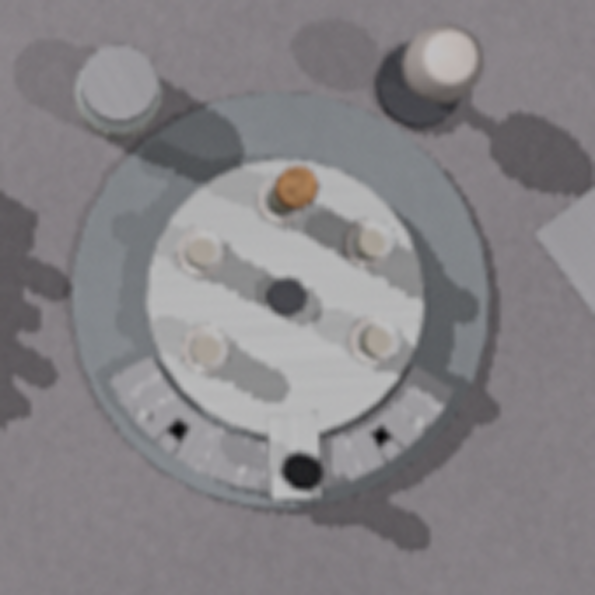

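The dark holes measure 118.8 mm from the spindle and the knob 118.2 mm (120 expected). The left hole is about -0.72 rad from the knob. I'll now move above the knob.

>>> {"fn": "send_rows", "kwargs": {"steps": [[[2.55,3.13,0,0,1],[2.55,3.13,0,0,1],[2.55,3.13,0,0,1],[2.55,3.13,0,0,1],[2.55,3.13,0,0,1],[2.55,3.13,0,0,1],[2.55,3.13,0,0,1],[2.55,3.13,0,0,1],[2.55,3.13,0,0,1],[2.55,3.13,0,0,1]]]}}

```text
clock: 0.93
position: [339.6, 207.4, 224.9]
ee_rot: [0.988, -0.154, -0.001, 0.006]
contact_force: [1.9, 0.2, -0.6]
gripper_width: 85.3
```

>>> {"fn": "send_rows", "kwargs": {"steps": [[[2.55,3.13,0,0,1],[2.55,3.13,0,0,1],[2.55,3.13,0,0,1],[2.55,3.13,0,0,1],[2.55,3.13,0,0,1],[2.55,3.13,0,0,1],[2.55,3.13,0,0,1],[2.55,3.13,0,0,1],[0,0,0,-0.1,1],[0,0,0,-0.1,1]]]}}

```text
clock: 1.77
position: [456.9, -112.6, 226.4]
ee_rot: [0.998, -0.056, -0.002, 0.005]
contact_force: [0.2, 0.1, -0.2]
gripper_width: 85.3
```

>>> {"fn": "send_rows", "kwargs": {"steps": [[[0,-1.25,2,-0.09,1],[0,-1.25,2,-0.09,1],[0,0,0,0,0.6],[0,0,0,0,0.6]]]}}

```text
clock: 2.1
position: [458.4, -90.7, 184.4]
ee_rot: [0.999, 0.036, -0.003, 0.005]
contact_force: [0.7, -0.7, 0.3]
gripper_width: 63.8
```

```bash
python3 - <<'E'
from h import *
s=arm.read_state(); p,d=optics.get_image("wrist"); cv2.imwrite("pics/w1.png",p)
print(s["clock"],s["position"],s["ee_rot"],s["gripper_width"],s["contact_force"])
c=wext(s); K,Rm,t=c
for P in [(454.6,-87.5,100.5),(478.6,-7.4,32),(572.3,-80,59)]:
    q=K@(Rm@np.array(P)+t); print(P,q[:2]/q[2])
np.savez("pics/w1.npz",K=K,R=Rm,t=t,d=d)
E
```

```text
2.1 [458.40003825 -90.73166278 184.37564594] [ 0.99934668  0.03570247 -0.00272821  0.00490875] 63.77220533543967 [ 0.67607798 -0.70769182  0.28901779]
(454.6, -87.5, 100.5) [271.94857433 216.41367818]
(478.6, -7.4, 32) [188.40463443 162.83326821]
(572.3, -80, 59) [272.68407121  54.75166776]
```

View pics/w1.png

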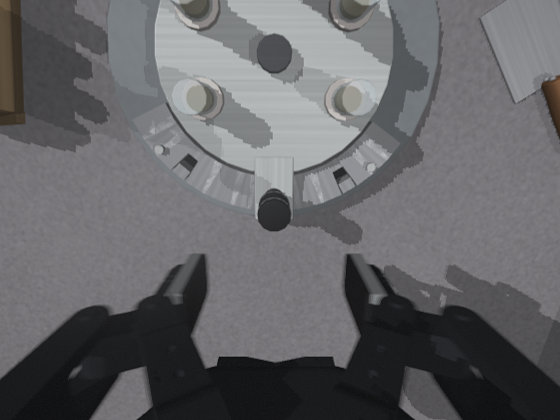

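>>> {"fn": "send_rows", "kwargs": {"steps": [[[-0.13,-0.12,2.9,0,0.6],[-0.12,-0.12,2.9,0,0.6],[0,0,2.9,0,0.6],[0,0,2.6,0,0.6],[0,0,0.6,0,0.6],[0,0,0,0,0.6]]]}}

```text
clock: 2.65
position: [462.5, -90.1, 69.1]
ee_rot: [0.999, 0.033, 0.006, 0.005]
contact_force: [-0.2, 0.7, 1.5]
gripper_width: 51.3
```

```bash
python3 - <<'E'
from h import *
s=arm.read_state(); p,d=optics.get_image("wrist"); cv2.imwrite("pics/w2.png",p)
print(s["clock"],s["position"],s["ee_rot"],s["gripper_width"],s["contact_force"])
E
```

```text
2.65 [462.5083942  -90.06225077  69.06251144] [0.99943129 0.03279443 0.00611001 0.00492822] 51.31958256322914 [-0.18444828  0.69367746  1.46570405]
```

View pics/w2.png

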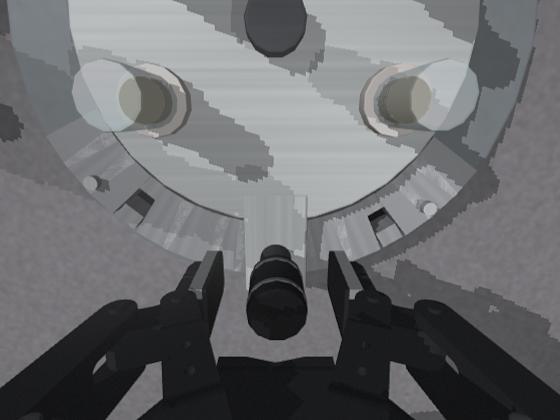

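The knob at (276,311) is centred between the pads (213 and 338), but about 7 mm behind the pad centre. I'll correct x and then grip.

>>> {"fn": "send_rows", "kwargs": {"steps": [[[-0.5,0,0.2,0,0.6],[-0.2,0,0.2,0,0.6],[0,0,0,0,0.6]]]}}

```text
clock: 2.95
position: [458.6, -90.4, 69.5]
ee_rot: [0.999, 0.033, 0.011, 0.005]
contact_force: [0.1, -1.5, -0.8]
gripper_width: 51.3
```

>>> {"fn": "send_rows", "kwargs": {"steps": [[[0,0,0,0,0.4],[0,0,0,0,0.3],[0,0,0,0,0.2],[0,0,0,0,0.2],[0,0,0,0,0.2],[0,0,0,0,0.2]]]}}

```text
clock: 3.45
position: [459.7, -90.3, 71.9]
ee_rot: [0.999, 0.032, 0.014, 0.004]
contact_force: [0.1, 0.2, -0.7]
gripper_width: 24.7
```

>>> {"fn": "send_rows", "kwargs": {"steps": [[[0,0,-0.4,0,0.2],[0,0,-0.4,0,0.2],[0,0,-0.3,0,0.2]]]}}

```text
clock: 3.7
position: [459.6, -90.0, 81.6]
ee_rot: [0.999, 0.032, 0.014, 0.004]
contact_force: [3.7, -1.0, -10.6]
gripper_width: 24.2
```

>>> {"fn": "send_rows", "kwargs": {"steps": [[[0,0,-0.2,0,0.2],[0,0,0,0,0.2]]]}}

```text
clock: 3.87
position: [459.6, -89.9, 83.3]
ee_rot: [0.999, 0.031, 0.014, 0.004]
contact_force: [3.9, -1.4, -10.8]
gripper_width: 24.3
```

>>> {"fn": "send_rows", "kwargs": {"steps": [[[0.015,-0.6,0,0.05,0.2],[0.015,-0.6,0,0.05,0.2],[0.015,-0.6,0,0.05,0.2],[0,0,0,0,0.2]]]}}

```text
clock: 4.2
position: [459.9, -71.6, 82.2]
ee_rot: [0.999, -0.047, 0.014, 0.003]
contact_force: [3.8, -0.9, -9.7]
gripper_width: 24.2
```

>>> {"fn": "send_rows", "kwargs": {"steps": [[[0.015,-0.6,-0.03,0.05,0.2],[0.015,-0.6,-0.03,0.05,0.2],[0.015,-0.6,-0.03,0.05,0.2],[0.015,-0.6,-0.02,0.05,0.2],[0.015,-0.6,-0.02,0.05,0.2],[0,0,0,0,0.2]]]}}

```text
clock: 4.7
position: [466.1, -43.6, 82.2]
ee_rot: [0.985, -0.172, 0.013, 0.003]
contact_force: [3.7, -1.3, -10.5]
gripper_width: 24.6
```

>>> {"fn": "send_rows", "kwargs": {"steps": [[[0,0,0.1,0,0.2],[0,0,0,0,0.4],[0,0,0.2,0,0.4],[0,0,0.3,0,0.4],[0,0,0.2,0,0.4],[0,0,0,0,0.4]]]}}

```text
clock: 5.2
position: [466.5, -44.8, 76.7]
ee_rot: [0.986, -0.168, 0.014, 0.003]
contact_force: [-0.1, 0.3, -0.5]
gripper_width: 34.2
```

```bash
python3 - <<'E'
from h import *
s=arm.read_state(); p,d=optics.get_image("wrist"); cv2.imwrite("pics/w3.png",p)
print(s["clock"],s["position"],s["ee_rot"],s["gripper_width"],s["contact_force"])
E
```

```text
5.2 [466.47058255 -44.82422414  76.7399659 ] [ 0.98568731 -0.16800754  0.01355481  0.00320279] 34.20491503511374 [-0.12888843  0.30577194 -0.52550435]
```

View pics/w3.png

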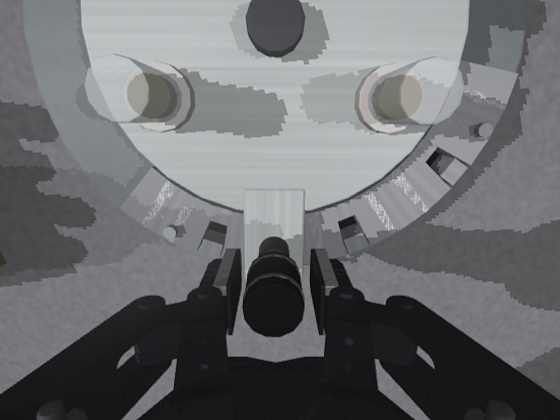

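>>> {"fn": "send_rows", "kwargs": {"steps": [[[0.007,-0.4,0,0.033,0.4],[0.007,-0.4,0,0.033,0.4],[0.007,-0.4,0,0.033,0.4]]]}}

```text
clock: 5.5
position: [469.9, -35.8, 77.2]
ee_rot: [0.976, -0.218, 0.013, 0.004]
contact_force: [1.8, -7.6, -1.6]
gripper_width: 34.3
```

>>> {"fn": "send_rows", "kwargs": {"steps": [[[0.007,-0.4,0,0.033,0.4],[0.007,-0.4,0,0.033,0.4],[0.007,-0.4,0,0.033,0.4]]]}}

```text
clock: 5.75
position: [472.5, -29.7, 77.1]
ee_rot: [0.964, -0.267, 0.01, 0.009]
contact_force: [0.4, -9.5, 1.4]
gripper_width: 34.1
```

>>> {"fn": "send_rows", "kwargs": {"steps": [[[0,0,0,0,0.4]]]}}

```text
clock: 5.83
position: [472.4, -30.2, 77.2]
ee_rot: [0.963, -0.268, 0.01, 0.009]
contact_force: [0.5, 0.4, -0.2]
gripper_width: 34.2
```

```bash
python3 - <<'E'
from h import *
s=arm.read_state(); p,d=optics.get_image("wrist"); q,_=optics.get_image("top"); cv2.imwrite("pics/w4.png",np.hstack([p[150:400,120:430],cv2.resize(q[215:295,280:390],(344,250),interpolation=cv2.INTER_CUBIC)]))
print(s["clock"],s["position"],s["ee_rot"],s["gripper_width"],s["contact_force"])
E
```

```text
5.8333 [472.41331323 -30.20408781  77.18316599] [ 0.96343236 -0.26762169  0.0096571   0.00913496] 34.222852426819905 [ 0.51736288  0.38573172 -0.16975934]
```

View pics/w4.png

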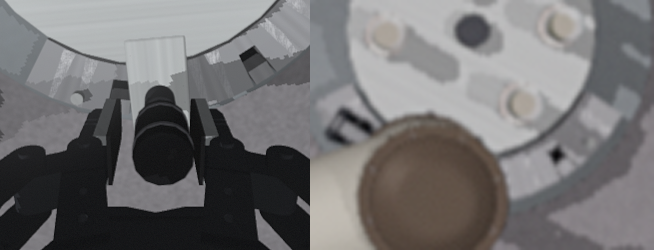

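>>> {"fn": "send_rows", "kwargs": {"steps": [[[0,-0.4,0,0.015,0.4],[0,-0.4,0,0.015,0.4],[0,-0.4,0,0.015,0.4]]]}}

```text
clock: 6.18
position: [475.6, -22.9, 77.0]
ee_rot: [0.957, -0.289, 0.007, 0.012]
contact_force: [0.4, -9.9, 1.6]
gripper_width: 34.4
```

>>> {"fn": "send_rows", "kwargs": {"steps": [[[0,-0.4,0,0.015,0.4],[0,-0.4,0,0.015,0.4],[0,-0.4,0,0.015,0.4]]]}}

```text
clock: 6.43
position: [478.2, -17.8, 76.6]
ee_rot: [0.95, -0.312, 0.003, 0.018]
contact_force: [0.6, -10.4, 1.9]
gripper_width: 34.2
```

>>> {"fn": "send_rows", "kwargs": {"steps": [[[0,-0.35,0,0.015,0.4],[0,-0.35,0,0.015,0.4],[0,-0.35,0,0.015,0.4]]]}}

```text
clock: 6.68
position: [480.7, -13.2, 76.0]
ee_rot: [0.942, -0.334, -0.0, 0.023]
contact_force: [-0.2, 0.4, -1.4]
gripper_width: 34.5
```

>>> {"fn": "send_rows", "kwargs": {"steps": [[[0,-0.35,0,0.015,0.4],[0,-0.35,0,0.015,0.4]]]}}

```text
clock: 6.85
position: [485.0, -7.3, 75.7]
ee_rot: [0.936, -0.35, -0.0, 0.023]
contact_force: [-0.2, -0.5, 0.9]
gripper_width: 34.2
```

```bash
python3 - <<'E'
from h import *
s=arm.read_state(); p,d=optics.get_image("wrist"); cv2.imwrite("pics/w5.png",p)
print(s["clock"],s["position"],s["ee_rot"],s["gripper_width"],s["contact_force"])
c=wext(s); K,Rm,t=c
np.savez("pics/w5.npz",K=K,R=Rm,t=t,d=d,tcp=s["position"])
E
```

```text
6.85 [485.01007212  -7.33169436  75.72528017] [ 9.36493596e-01 -3.49901286e-01 -3.12497336e-04  2.34251175e-02] 34.23228261111028 [-0.17792121 -0.52357519  0.94572764]
```

View pics/w5.png

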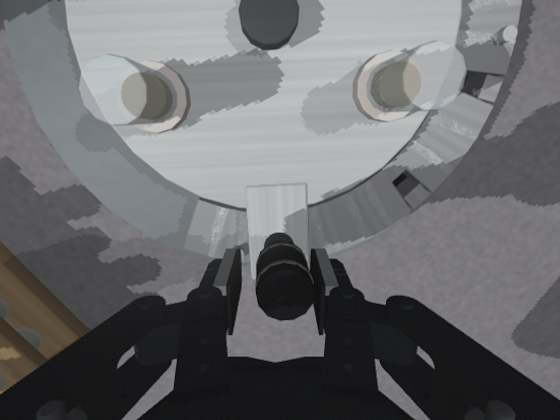

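```bash
python3 - <<'E'
from h import *
f=np.load("pics/w5.npz"); K,Rm,t,d=f["K"],f["R"],f["t"],f["d"]
v,u=np.mgrid[:420,:560]
X=(np.stack([u,v,np.ones_like(u)],-1)@np.linalg.inv(K).T*d[...,None]-t)@Rm
w=X[255:325,255:316].reshape(-1,3); w=w[w[:,2]>70]
zt=np.percentile(w[:,2],[50,90,98]); top=w[w[:,2]>zt[2]-4]; print(zt,top.mean(0),len(top))
print("arm top z (46)",np.median(X[195:225,255:300,2]),"disc(45)",np.median(X[120:160,230:300,2]))
c=(K,Rm,t)
for uv in [(270,13)]: print("cap",X[uv[1],uv[0]])
E
```

```text
[ 99.71546323 100.72122835 101.21507148] [481.92833896  -7.60629335 100.80586274] 2550
arm top z (46) 45.634946825772516 disc(45) 44.64667892247616
cap [573.5818989  -80.66908837  58.42809972]
```

The knob top is at 100.8 mm, which is home (riding would be about 109.5), and the knob sits at stage angle ≈ -0.74 rad. I'll release it and rise.

>>> {"fn": "send_rows", "kwargs": {"steps": [[[0,0,0,0,0.55],[0,0,0,0,0.55],[0,0,0,0,0.55],[0,0,-1,0,0.55],[0,0,-2,0,0.55],[0,0,-3,0,0.55],[0,0,-4,0,0.55],[0,0,-4,0,0.55],[0,0,0,0,0.55]]]}}

```text
clock: 7.65
position: [489.3, 1.4, 219.8]
ee_rot: [0.937, -0.349, -0.0, 0.023]
contact_force: [1.2, 0.7, 1.0]
gripper_width: 47.0
```

>>> {"fn": "send_rows", "kwargs": {"steps": [[[-3,0,-2,0,0.55],[-3,0,-2,0,0.55],[-3,0,-2,0,0.55],[0,0,0,0,0.55]]]}}

```text
clock: 7.98
position: [422.7, 65.6, 282.3]
ee_rot: [0.936, -0.351, 0.002, 0.019]
contact_force: [0.8, -0.7, 0.9]
gripper_width: 46.6
```

```bash
python3 - <<'E'
from h import *
s=arm.read_state(); p,d=optics.get_image("wrist"); q,_=optics.get_image("scene"); 
print(s["clock"],s["position"],s["contact_force"])
K,Rm,t=wext(s); v,u=np.mgrid[:420,:560]
X=(np.stack([u,v,np.ones_like(u)],-1)@np.linalg.inv(K).T*d[...,None]-t)@Rm
m=(np.hypot(X[...,0]-482,X[...,1]+7.6)<16)&(X[...,2]>90)&(X[...,2]<120); print("knob",m.sum(),np.median(X[m],0),np.percentile(X[m][:,2],[50,95]))
a=(np.hypot(X[...,0]-573,X[...,1]+80)<60)&(abs(X[...,2]-45)<6); print("disc z",np.median(X[a][:,2]))
cv2.imwrite("pics/f.png",np.vstack([np.hstack([cv2.resize(p,(400,300)),cv2.resize(q[120:390,60:420],(400,300))])]))
E
```

```text
7.9833 [422.66550592  65.63822497 282.34532999] [ 0.8000552  -0.69013464  0.9095507 ]
knob 582 [480.85119804  -6.10170251  99.91510486] [ 99.91510486 101.14718823]
disc z 44.59997147738276
```

View pics/f.png

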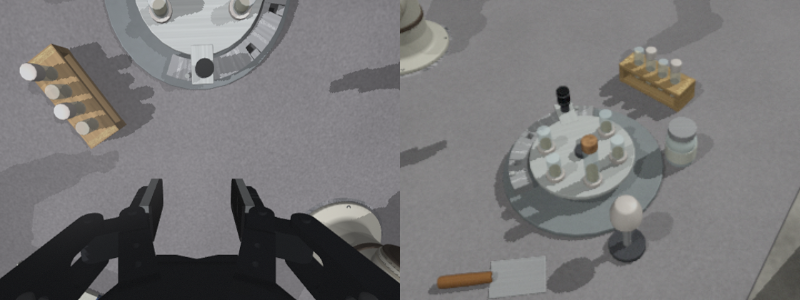

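```bash
python3 - <<'E'
from h import *
K,Rm,t=ext("scene")
for n,P in dict(cork0=(641,-76,111),cork_exp=(626,-123,111),spindle=(573,-80,59),knob=(481,-7,100),base0=(572,-80,12)).items():
    q=K@(Rm@np.array(P,float)+t); print(n,(q[:2]/q[2]).round(), "crop",((q[0]/q[2]-60)/.9+400).round(),((q[1]/q[2]-120)/.9).round())
p,d=optics.get_image("top"); cv2.imwrite("pics/t2.png",cv2.resize(p[140:310,200:420],None,fx=3,fy=3,interpolation=cv2.INTER_CUBIC))
E
```

```text
cork0 [251. 247.] crop 613.0 141.0
cork_exp [231. 260.] crop 590.0 155.0
spindle [223. 252.] crop 582.0 146.0
knob [206. 200.] crop 563.0 89.0
base0 [225. 266.] crop 583.0 162.0
```

View pics/t2.png

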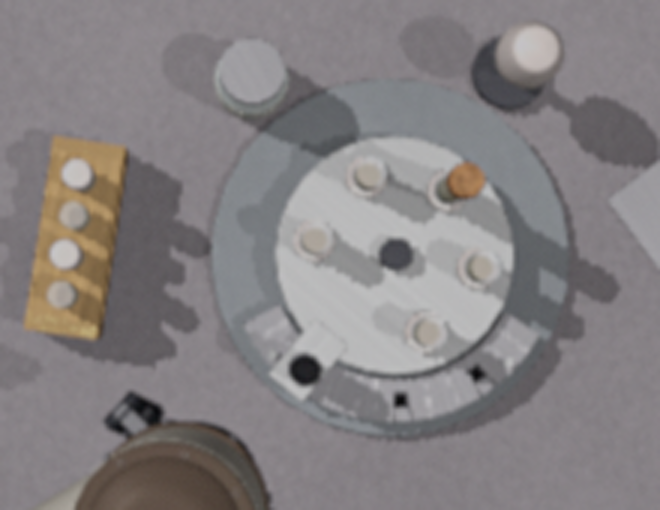

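The corked vial now stands in front of the lamp. The knob is home over the left segment's hole, the jar, rack and spatula haven't moved, and the arm is clear. I'm handing the job in.

```bash
python3 -c "
from bench import job; print(job.job_done())"
```

```text
the job is handed in; nothing more can be done
None
```

The turntable is turned one station towards the lamp and locked, and the tall corked vial now stands in front of the lamp. I gripped the knob and pulled it up about 11 mm. Then I swung the table clockwise about 0.41 rad and let the pin down on the segments with the knob loosely caged. I dragged it slowly on until the pin dropped in at about -0.74 rad, then opened the fingers and moved clear at about 8 s.

- **Lock:** after letting go, the knob top measured 100–101 mm, against 100.5 mm for home and about 109.5 mm riding. I did not nudge the table to test the lock.
- **Forces:** the highest readings between moves were about 11 N lifting and 10 N sideways while dragging.
- **Surroundings:** in the last top view the jar and rack look undisturbed, as does the part of the spatula in the crop. The scene view shows the whole spatula in place.
- **Disagreements:** the hole measured -0.72 rad beforehand and the knob stopped at about -0.74 rad, within my measuring error. The cork sat about 10 pixels from its projected position in the scene view, but it was off by the same amount before the move.
- **Drift:** the tool tilted by about 0.05 rad during the drag, with no sign of harm.

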